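# Release the ratchet and lower the hold-down arm onto a specimen cup

### The arm

A 7-joint arm with a two-finger parallel gripper is mounted at the origin on the work surface; the furniture and walls round the work are solid. World frame = base frame: x ahead of the robot, y to its left, z up, the work surface at z = 0. Lengths are in m, angles in rad, forces in N, time in s.
With the tool pointing down it reaches from about 0.4 to 0.85 m from the base axis. Payload 10.4 kg.
Tool frame: the origin (TCP) lies at the very end of the fingers, on their centre line; the grasp point (between the pads) lies 19 mm behind it (manip.grip_point_offset is the z of the grasp point in the tool frame, in m); z points along the fingers, y is the direction in which the jaws open and shut (so a half turn about z gives the same grasp; the last joint's range is limited). The gripper opens to 85 mm and grips with 20 to 120 N. Pads are 22 mm wide; open, the fingers measure 114 mm over their backs; the gripper's body (76 mm by 85 mm) begins 54 mm behind the grasp point. The pads swing forward as they close: fully open they stand 13 mm farther back than shut.
Start: joints at [-1.145, 0.332, -0.065, 1.46, 0.022, 1.35, -0.088], TCP at [0.271, 0.563, 0.231] pointing down, gripper open.
Joint ranges: [-2.6, 2.6], [-0.5, 2.12], [-1.47, 1.34], [0.16, 2.42], [-1.27, 4.41], [0.06, 2.06], [-2.6, 2.6]. Speed limits (rad/s): [2.22, 2.22, 2.79, 2.79, 3.14, 3.14, 3.14].

### API

Orientations are given as a unit quaternion [x, y, z, w].
In Python, from workcell import manip, camera, get_calibration, hand_in gives the robot as it stands.
- The arm moves only by the shell command python3 -m pendant 'ROWS' [FORCE]. ROWS is JSON, a list of rows, each a list of 5 numbers: the shift along the tool's x, y, z in units of 40 mm (1.0 is 40 mm), then the turn about the tool's z in units of 6 degrees (1.0 is 6 degrees), then the closure, from 0 (fully open) to 1 (shut). A call has 1 to 5 rows; each row is the pose to reach, as a shift and turn from the pose commanded when the call began, along the tool's axes at that moment; what a row does not reach only later rows make up. A row lasts 1/8 s, in which the tool goes at most 62.5 mm and 10.7 degrees, less where a joint would pass 70% of its speed; a pose out of reach is approached as far as the arm can. A call with a gripper value outside its range is refused whole. The fingers move at their own pace and stop on an object; FORCE is the grip in N (left out, the last holds). Time passes only in rows, so rows that repeat a pose let the fingers close. It gives the time, the measured TCP pose, the force and the opening at its end, in the units of the state.
- manip.get_obs(): the state, without advancing time (a new reading comes with each control period).
- camera(name): name is "side" or "top" or "wrist"; returns (picture, depth): 420x560x3 uint8, red, green, blue; 420x560 float32, m along the optical axis (not along the pixel's ray), 0 where there is no reading.
- get_calibration(name): a dict with "vfov" (degrees; the focal length in pixels is half the picture's height over the tangent of half this angle, whatever the lens; pixels are square), "cx", "cy" (the principal point, pixels), "position" and "rotation" of the camera in the world. Camera axes: x right, y down, z forward; pixel columns grow to the right and rows downward; lengths in m; the calibration is good to about 2 mm. A picture is of the moment at which its call begins: read the wrist's pose just before it. get_calibration takes no time and is no camera call; for the wrist camera it gives the pose at the moment of the call.
- hand_in(): hands the job in, once; it reports no verdict.
The state is a dict: "clock": time; "joint_pos": joint angles; "joint_velocities": joint speeds; "tau": joint torques, N m; "position": TCP position; "ee_rot": TCP orientation; "ft_force": force on the tool from outside, world axes, zero at the start; "torque": the same for the moment, N m; "grip_width": opening from 0.0 (shut) to 1.0 (fully open).
Only numpy, scipy, OpenCV 4.12 (cv2) and the standard library are available. Lean on these libraries where they do the work, as an engineer would, in place of code of your own. Each camera call takes 0.05 s, during which the arm holds its last target.

### The job

Hold the closed specimen cup down in the bench clamp, working with the fingertips only: nothing needs to be gripped or lifted. Press the ratchet pawl's thumb tab down to its stop so that the pawl comes free of the teeth, and only then push the raised arm down until its rubber foot rests on the cup's lid. Leave the cup standing in its ring and the cups, cassette and marker round the clamp where they are, and come clear.

Things in the scene. Friction and masses are not known exactly. Their poses are not given: they have to be found in the camera images.
- clamp_stand: Bench clamp fixed to the table: grey base plate 270 x 90 x 8 mm with a black ring (the cup's nest) near one end and two aluminium cheeks near the other. Origin on the table (plate x -145 to +125 mm, y +-45 mm). x points along the plate from ring to cheeks, z up. Ring centre at x = -75 mm; the cheeks reach x = 113, z = 146, y = +-26 mm.
- ratchet_pawl (a joint): Angle of the steel pawl that blocks the arm's teeth, rad. 0 = engaged, 0.30 = thumb tab fully down at its stop; above about 0.15 its nose is clear of the teeth. Stiff friction hinge with no spring: about 3 to 4 N on the tab moves it and it stays where it is put. Starts at 0 to 0.02.
- tab (a point): Centre of the top of the pawl's thumb tab: ribbed black pad 38 mm (along the stand's x) x 36 mm, 7 mm thick, facing up on the side of the cheeks away from the arm, 143 mm above the table while engaged. It lies 48 mm from the pawl's pivot and 116 mm from the arm's pivot towards the stand's +x, and goes down about 14 mm to its stop.
- holddown (a joint): Angle of the hold-down arm, rad. 0 = fully raised (48 degrees above level), growing as it goes down; at 0.84 it is level and its foot rests on the lid (hard stop 0.855). Starts at 0.01 to 0.09; blocked at about 0.1 while the pawl is engaged. Friction hinge, no spring: with the pawl free about 3 to 5 N at the paddle moves it and it stays where it is left.
- paddle (a point): Centre of the top of the rubber paddle at the arm's free end, 48 mm along the arm x 40 mm wide, 12 mm thick; 172 mm from the arm's pivot. The arm runs from its pivot towards the stand's -x and swings in the stand's xz plane; with the foot on the lid the paddle's top is level, 107 mm above the table.
- foot (a point): Underside centre of the arm's round rubber foot (36 mm across), 110 mm from the arm's pivot; 70 mm above the table when it rests on the lid.
- nest (a point): Centre of the plate's surface inside the ring, 8 mm above the table; the ring is 70 mm in inner and 80 mm in outer diameter.
- clamped_cup: Closed clear specimen cup with a yellow screw lid, 68 mm in diameter, 62 mm high, standing loose in the ring with its lid 70 mm above the table. Origin at the centre of its underside, z up.
- near_cup: Bystander: a like closed specimen cup, 68 mm in diameter, 62 mm high, standing on the table beside the clamp on the robot's side. Origin at the centre of its underside.
- far_cup: Bystander: a like closed specimen cup, 68 mm in diameter, 62 mm high, on the table on the far side of the clamp. Origin at the centre of its underside.
- cassette: Bystander: flat white test cassette, 31 x 100 x 5 mm, lying on the table on the far side of the clamp. Origin at the centre of its underside.
- marker: Bystander: white marker with black cap, 152 mm long, 16 mm thick, lying on the table beyond the clamp. Origin under its middle.
- pivot (a point): The arm's pivot on the stand, between the cheeks, 100 mm above the table; axes as the stand's, the arm turns about y. The pawl's pivot lies 68 mm from it along the stand's +x and 36 mm higher.
Mind the look-alikes: they are no part of the job. Leave any pink or turquoise look-alike of the clamped_cup alone.

How it is judged:
On the way, in this order (a step that is already met when the one before it is completed fails the run):
1. the pawl's tab is pressed down and the pawl is free, with the arm still up on its teeth (value of joint ratchet_pawl above 0.22 rad and value of joint holddown below 0.2 rad), for 0.1 s.
2. the arm is pushed down until its foot is on the cup's lid (value of joint holddown above 0.81 rad), for 0.2 s.
At the end, for the whole second after the job is handed in: The arm is at rest at 0.81 rad or more (its foot on the cup's lid, within about 3 mm), and the cup stands upright (within 0.08 rad) in its ring, within 8 mm of the ring's centre, at rest (value of joint holddown above 0.81 rad and velocity of joint holddown between -0.02 and 0.02 rad/s and distance between clamped_cup and nest below 0.008 m and angle between clamped_cup's own z axis and vertical below 0.08 rad and linear speed of clamped_cup below 0.02 m/s); the robot touches nothing.
It fails at once if the cup in the clamp is lifted, tipped or pushed out of its ring (distance between clamped_cup and nest above 0.012 m or angle between clamped_cup's own z axis and vertical above 0.2 rad).
It fails at once if the arm is forced past its teeth while the pawl is engaged (value of joint holddown between 0.2 and 0.7 rad and value of joint ratchet_pawl below 0.08 rad).
It fails at once if a cup, the cassette or the marker beside the clamp is moved by more than 15 mm (distance of any of near_cup, far_cup, cassette, marker from where it was at the start of the episode above 0.015 m).
It also fails if it takes over 35 s, if anything falls off the work surface, if the arm or the gripper's body presses on something with over 40 N, if the wrist force passes 120 N, or if a joint passes its speed limit or range.

## Working session

There is one attempt and no reset: what is moved stays moved. The work goes in short steps, Python scripts to look and compute and a shell command to move; the robot and the scene stay as the last step left them, time stands still between calls to the robot, and variables do not carry over. Pictures are saved under pics/ and viewed, and the job is handed in when it is done.

```bash
mkdir -p pics; ls; cat > h.py <<'E'
import numpy as np,cv2
from workcell import manip,camera,get_calibration,hand_in
def snap(n,tag):
    c=get_calibration(n); p,d=camera(n); cv2.imwrite(f'pics/{tag}.png',p[:,:,::-1]); np.savez(f'{tag}.npz',p=p,d=d,R=np.array(c['rotation']),t=np.array(c['position']),v=c['vfov'],cx=c['cx'],cy=c['cy']); return p,d,c
def pt(tag,u,v,z=None,dd=None):
    q=np.load(f'{tag}.npz'); f=210/np.tan(np.radians(q['v'])/2); R=q['R']
    r=np.array([(u-q['cx'])/f,(v-q['cy'])/f,1.])
    if R.shape!=(3,3):
        from scipy.spatial.transform import Rotation as Ro; R=Ro.from_quat(R).as_matrix()
    w=R@r
    if z is not None: k=(z-q['t'][2])/w[2]
    else: k=dd or np.median(q['d'][int(v)-1:int(v)+2,int(u)-1:int(u)+2])
    return q['t']+k*w
def cloud(tag):
    q=np.load(f'{tag}.npz'); f=210/np.tan(np.radians(q['v'])/2); R=q['R']
    V,U=np.mgrid[:420,:560]; r=np.stack([(U-q['cx'])/f,(V-q['cy'])/f,np.ones(U.shape)],-1)*q['d'][...,None]
    return r@R.T+q['t']
E
python3 - <<'E'
from h import *
for n in('side','top','wrist'):
    p,d,c=snap(n,n+'0'); print(n,c)
o=manip.get_obs();print({k:np.round(v,3) for k,v in o.items()})
E
```

```text
pics
side {'vfov': 46.28782890096937, 'cx': 280.2583547529039, 'cy': 208.70386585738092, 'position': array([ 0.46973122, -0.86133297,  0.73350758]), 'rotation': array([ 0.871333  , -0.04885605,  0.03730595, -0.48682661])}
top {'vfov': 57.25932821845204, 'cx': 281.8319634401422, 'cy': 218.627144382295, 'position': array([0.44740629, 0.03472985, 1.00324763]), 'rotation': array([-0.70185478,  0.70886622, -0.04613747,  0.05272458])}
wrist {'vfov': 69.72695251096845, 'cx': 284.8359191026945, 'cy': 211.10402105258993, 'position': array([0.20188129, 0.59615708, 0.37385833]), 'rotation': array([0.8368683 , 0.52633915, 0.0796066 , 0.12759833])}
{'clock': np.float64(0.15), 'joint_pos': array([-1.145,  0.333, -0.065,  1.461,  0.022,  1.35 , -0.088]), 'joint_velocities': array([-0.   , -0.002, -0.   , -0.004,  0.001,  0.001,  0.   ]), 'tau': array([ 0.0000e+00, -6.2583e+01,  4.9000e-02, -3.9185e+01,  1.6000e-02,
        7.0000e-03, -0.0000e+00]), 'position': array([0.271, 0.563, 0.231]), 'ee_rot': array([ 0.223,  0.975, -0.001, -0.   ]), 'ft_force': array([ 1.26 ,  0.932, -0.402]), 'torque': array([0.006, 0.04 , 0.046]), 'grip_width': np.float64(1.006)}
```

View pics/side0.png

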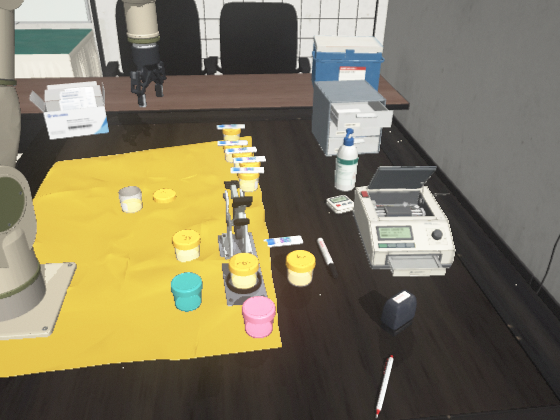

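View pics/top0.png

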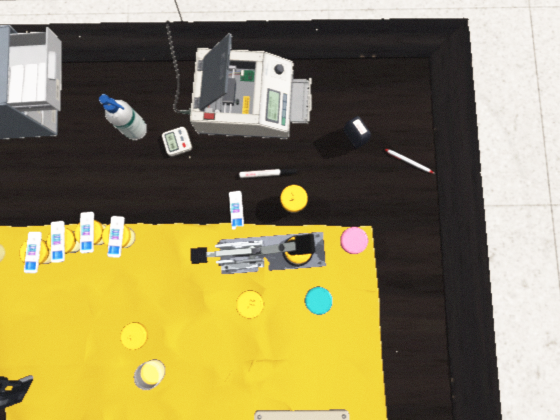

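The clamp is at about (265,252) in the top view, with the ring at (298,250) and the black tab at (199,255). The clamp cup is the yellow one in the ring, the near cup is at (250,304) and the far cup at (294,198). The pink (354,240) and turquoise (318,300) cups are look-alikes to leave alone.

```bash
python3 - <<'E'
import cv2
a=cv2.imread('pics/top0.png')[180:330,170:380]; cv2.imwrite('pics/tz.png',cv2.resize(a,None,fx=3.8,fy=3.8,interpolation=cv2.INTER_CUBIC))
a=cv2.imread('pics/side0.png')[160:350,160:350]; cv2.imwrite('pics/sz.png',cv2.resize(a,None,fx=3.1,fy=3.1,interpolation=cv2.INTER_CUBIC))
E
```

```text
(no output)
```

View pics/tz.png

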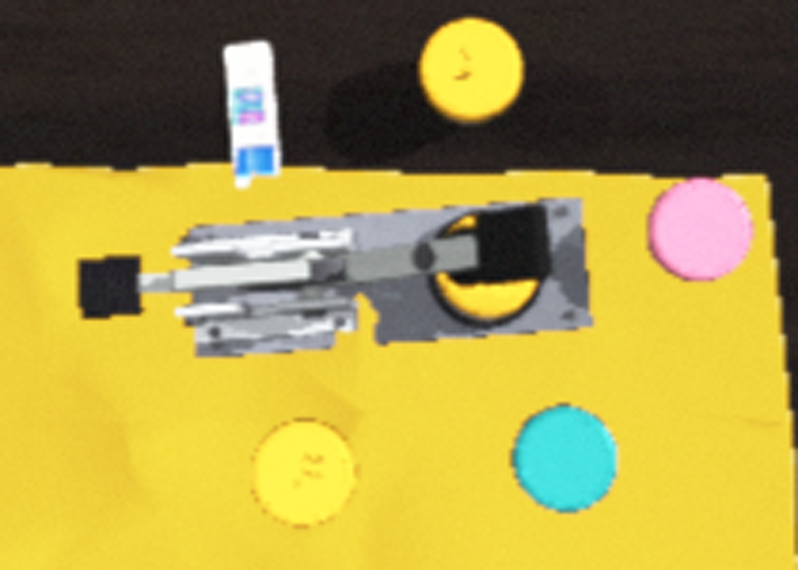

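View pics/sz.png

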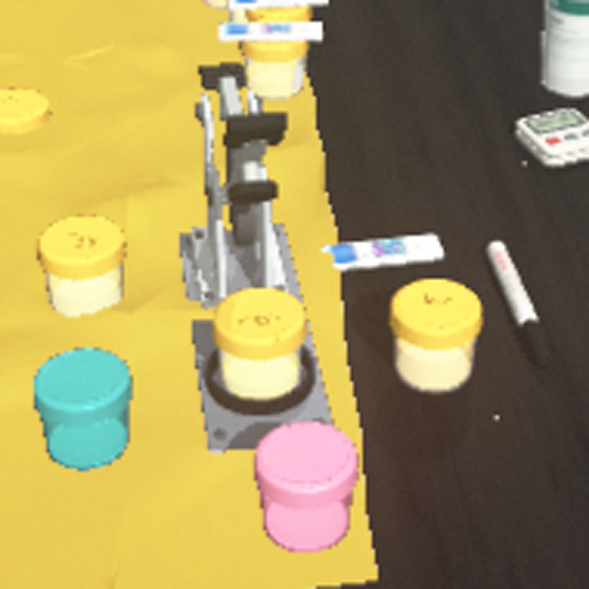

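The enlarged crops show the tab centre at top-view pixel (199.2,255.5) and the paddle at (305,244). The plate corners are at (323.4,232.6), (325.8,265.5) and (221.5,273.4).

```bash
python3 - <<'E'
from h import *
import h
from scipy.spatial.transform import Rotation as Ro
def cl(tag):
    q=np.load(f'{tag}.npz'); f=210/np.tan(np.radians(q['v'])/2); R=Ro.from_quat(q['R']).as_matrix()
    V,U=np.mgrid[:420,:560]; r=np.stack([(U-q['cx'])/f,(V-q['cy'])/f,np.ones(U.shape)],-1)*q['d'][...,None]
    return r@R.T+q['t']
z=lambda u,v:(170+u/3.8,180+v/3.8)
T='top0'
c=[pt(T,*z(*k),z=0.008) for k in((583,200),(592,325),(195,355))]
print('corners',np.round(c,4),np.linalg.norm(c[0]-c[1]),np.linalg.norm(c[1]-c[2]))
tab=pt(T,*z(110.5,287),z=.143);print('tab',tab,pt(T,*z(110.5,287)))
print('paddle depth',pt(T,*z(513,243)))
x=c[2]-c[1];x/=np.linalg.norm(x);w=c[0]-c[1];w/=np.linalg.norm(w);print(x,w)
for n,k,h in(('near',(305,472),.062),('far',(471,69),.062),('teal',(565,458),.062),('pink',(700,229),.062)):print(n,pt(T,*z(*k),z=h))
P=cl(T);C=P[225:285,190:335].reshape(-1,3);I=C[C[:,2]>.02]
print(I.min(0),I.max(0))
p=np.load('top0.npz')['p']
m=(p.max(-1)<60)&(P[...,2]>.1);
for nm,sl in(('tab',np.s_[245:268,188:210]),('pad',np.s_[230:258,290:320])):
    Q=P[sl][m[sl]];print(nm,len(Q),Q.mean(0),Q.min(0),Q.max(0))
# pose
import math
yaw=math.atan2(x[1],x[0]);print('yaw',yaw)
# side: clamp cup lid
print('lid side',pt('side0',160+259/3.1,160+322/3.1,z=.07))
o=manip.get_obs();print(Ro.from_quat(o['ee_rot']).as_matrix().round(3))
E
```

```text
corners [[ 0.5498 -0.0643  0.008 ]
 [ 0.4649 -0.0683  0.008 ]
 [ 0.4473  0.1999  0.008 ]] 0.08493855449858728 0.2687952609438628
tab [0.48737251 0.22776006 0.143     ] [0.48737316 0.22776323 0.14298587]
paddle depth [ 0.50413644 -0.00442551  0.23440738]
[-0.06540395  0.99785887  0.        ] [0.99888505 0.04720868 0.        ]
near [0.37359642 0.120517   0.062     ]
far [0.63114891 0.01227547 0.062     ]
teal [ 0.38085672 -0.04359248  0.062     ]
pink [ 0.52467582 -0.13370999  0.062     ]
[ 0.44740629 -0.03003181  0.02005016] [0.54310445 0.24911537 1.00324763]
tab 203 [0.48845331 0.22871834 0.14647448] [0.44740629 0.03472985 0.13801516] [0.50440325 0.24655896 1.00324763]
pad 361 [ 0.50334708 -0.00170103  0.23103698] [ 0.44740629 -0.02188959  0.16247451] [0.52318246 0.03472985 1.00324763]
yaw 1.6362469947543719
lid side [ 0.50497481 -0.01051094  0.07      ]
[[-0.901  0.434 -0.   ]
 [ 0.434  0.901 -0.001]
 [-0.    -0.001 -1.   ]]
```

Checks that agree with the description:
- The tab height by depth is 143 mm, as given.
- The plate measures 269 x 85 mm.
- The paddle's radius is about 0.177 m from the pivot, which I put at (0.494,0.112,0.100).

Next I move above the tab with the gripper shut, turning the tool x to lie along the stand's x.

```bash
python3 -m pendant '[[-1.3,-0.8,0,1.6,1],[-2.6,-1.6,0,3.2,1],[-3.9,-2.4,0,4.8,1],[-5.2,-3.2,0,6.4,1],[-6.5,-4,0,8,1]]'
cat > w.py <<'E'
import sys
from h import *
from scipy.spatial.transform import Rotation as Ro
o=manip.get_obs();R=Ro.from_quat(o['ee_rot']).as_matrix()
t=np.array([float(a) for a in sys.argv[1:4]])
print('t',o['clock'],'pos',o['position'].round(4),'shift units',(R.T@(t-o['position'])/.04).round(3))
yaw=np.arctan2(R[1,0],R[0,0]);print('turn units',((yaw-1.632+np.pi)%(2*np.pi)-np.pi)/np.radians(6),'F',o['ft_force'].round(2),o['grip_width'])
E
python3 w.py 0.4875 0.2278 0.165
```

```text
clock: 0.78
position: [0.4367, 0.3043, 0.2313]
ee_rot: [0.602, 0.798, 0.0, -0.0]
ft_force: [1.1, 0.9, 0.1]
grip_width: 0.004
t 0.775 pos [0.4367 0.3043 0.2313] shift units [-2.188  0.694  1.657]
turn units 2.0772523501243616 F [1.09 0.89 0.06] 0.003728263333242997
```

```bash
python3 -m pendant '[[-1.1,0.35,0,1,1],[-2.2,0.7,0,2.1,1],[-2.2,0.7,0.8,2.1,1],[-2.2,0.7,1.6,2.1,1],[-2.2,0.7,1.6,2.1,1]]'
python3 w.py 0.4875 0.2278 0.13; python3 -c "
from h import *
for n in('side','top'):snap(n,n+'1')
a=[cv2.resize(cv2.imread('pics/side1.png')[130:330,150:350],(400,400)),cv2.resize(cv2.imread('pics/top1.png')[170:320,150:350],(400,300))]
a[1]=cv2.copyMakeBorder(a[1],0,100,0,0,0);cv2.imwrite('pics/c1.png',np.hstack(a))"
```

```text
clock: 1.4
position: [0.4861, 0.2288, 0.1652]
ee_rot: [0.684, 0.729, -0.002, -0.001]
ft_force: [0.1, 0.6, 0.6]
grip_width: 0.003
t 1.4 pos [0.4861 0.2288 0.1652] shift units [-0.024  0.036  0.881]
turn units 0.02933607555642776 F [0.14 0.6  0.57] 0.0027383909385177412
```

View pics/c1.png

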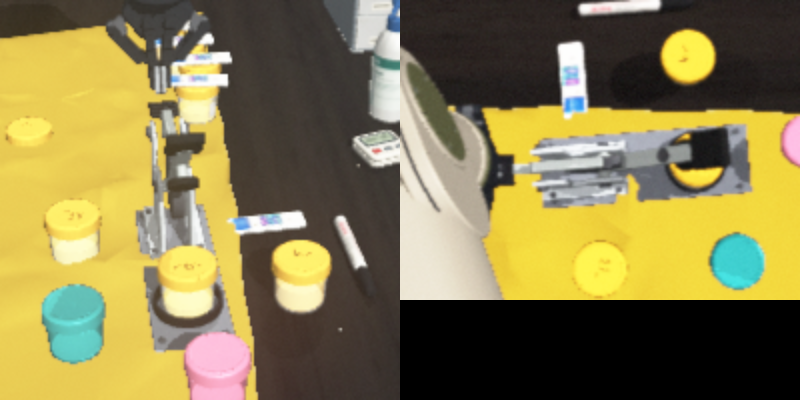

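In the side crop the fingertips at (160,88) are directly over the tab at (163,107), so I press down in small steps.

```bash
python3 -m pendant '[[0,0,0.4,0,1],[0,0,0.55,0,1],[0,0,0.7,0,1],[0,0,0.8,0,1],[0,0,0.8,0,1]]';python3 w.py 0.4875 0.2278 0.13
```

```text
clock: 2.12
position: [0.4875, 0.2297, 0.1352]
ee_rot: [0.684, 0.73, 0.0, -0.0]
ft_force: [-0.6, 0.0, 0.2]
grip_width: -0.002
t 2.125 pos [0.4875 0.2297 0.1352] shift units [-0.046 -0.004  0.129]
turn units 0.032004971829229206 F [-0.6   0.03  0.21] -0.0022088469683591645
```

```bash
python3 -m pendant '[[0,0,0.1,0,1],[0,0,0.2,0,1],[0,0,0.3,0,1]]';python3 w.py 0.4875 0.2278 0.13;python3 -c "
from h import *
for n in('side','top','wrist'):snap(n,n+'2')
a=[cv2.resize(cv2.imread('pics/side2.png')[130:230,180:280],(400,400),interpolation=2),cv2.resize(cv2.imread('pics/wrist2.png'),(400,300))]
a[1]=cv2.copyMakeBorder(a[1],0,100,0,0,0);cv2.imwrite('pics/c2.png',np.hstack(a))"
```

```text
clock: 2.5
position: [0.4889, 0.2294, 0.1278]
ee_rot: [0.684, 0.729, 0.001, 0.0]
ft_force: [-22.6, -12.6, 67.1]
grip_width: -0.001
t 2.5 pos [0.4889 0.2294 0.1278] shift units [-0.037 -0.037 -0.055]
turn units 0.01981194174046704 F [-22.6  -12.56  67.06] -0.0008564680228560557
```

View pics/c2.png

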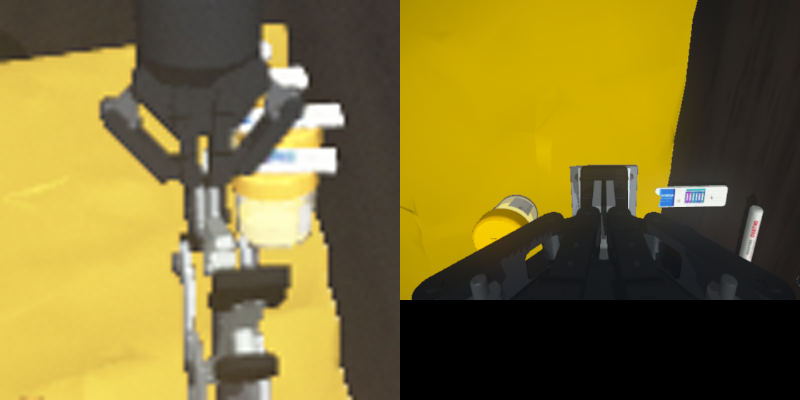

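The force jumped to 67 N at z = 0.128, against an expected stop at 0.129, so the tab is at its stop. I back straight up and check that it stayed down.

```bash
python3 -m pendant '[[0,0,-0.4,0,1],[0,0,-1.6,0,1],[0,0,-3,0,1],[0,0,-4.2,0,1]]';python3 w.py 0.504 0.02 0.29;python3 -c "
from h import *
for n in('side','top'):snap(n,n+'3')
q=pt('top3',199.2,255.5);print(q)
a=[cv2.resize(cv2.imread('pics/side3.png')[150:250,180:280],(400,400),interpolation=2),cv2.resize(cv2.imread('pics/side0.png')[150:250,180:280],(400,400),interpolation=2)]
cv2.imwrite('pics/c3.png',np.hstack(a));cv2.imwrite('pics/t3.png',cv2.resize(cv2.imread('pics/top3.png')[180:330,170:380],None,fx=3.8,fy=3.8))"
```

```text
clock: 3.15
position: [0.4877, 0.2292, 0.2931]
ee_rot: [0.684, 0.729, 0.0, 0.0]
ft_force: [0.6, 0.2, 0.1]
grip_width: 0.005
t 3.15 pos [0.4877 0.2292 0.2931] shift units [-5.245  0.073  0.077]
turn units 0.025792958038429018 F [0.59 0.19 0.12] 0.00533008645710928
[0.48806949 0.23057782 0.12922142]
```

View pics/c3.png

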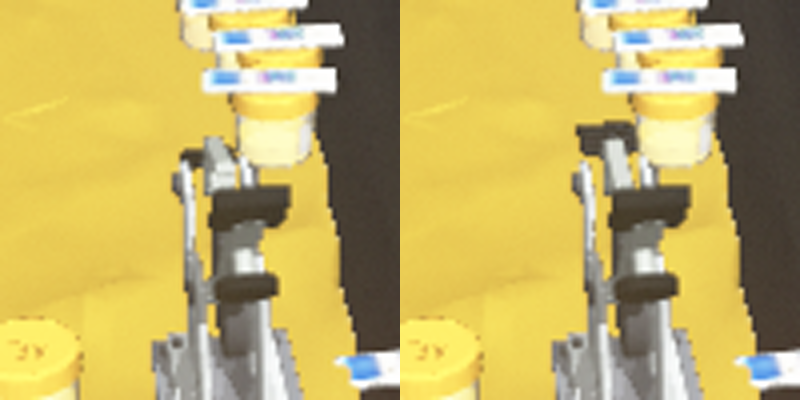

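View pics/t3.png

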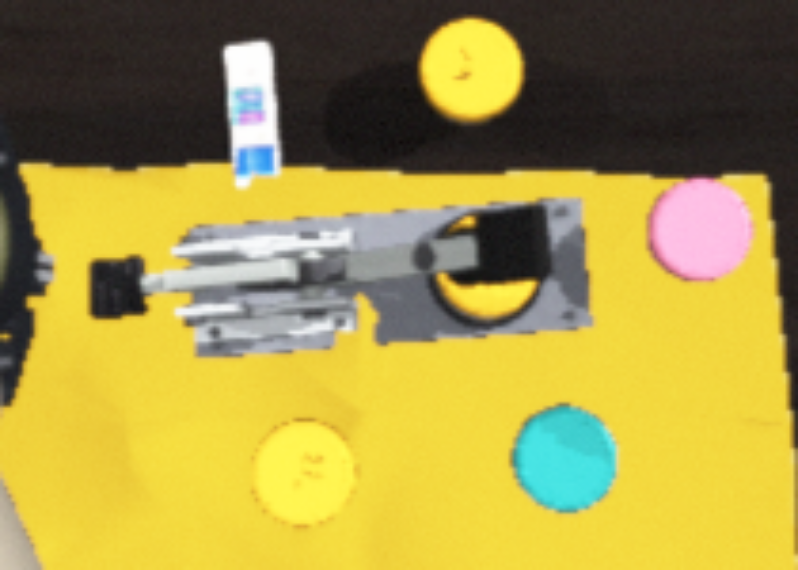

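The tab stayed down: depth gives z = 0.129, and the picture shows it below its first position, with the arm unmoved. Next I go above the paddle.

```bash
python3 -m pendant '[[-1.4,0,0,0,1],[-2.8,0,0,0,1],[-4.2,0.05,0,0,1],[-5.5,0.05,0,0,1],[-5.5,0.05,0.5,0,1]]';python3 w.py 0.5019 0.0092 0.237;python3 -c "
from h import *
for n in('side',):snap(n,n+'4')
cv2.imwrite('pics/c4.png',cv2.resize(cv2.imread('pics/side4.png')[120:300,160:340],(600,600),interpolation=2))"
```

```text
clock: 3.88
position: [0.5043, 0.0051, 0.2717]
ee_rot: [0.687, 0.727, 0.001, 0.001]
ft_force: [0.4, 0.5, -0.5]
grip_width: 0.0
t 3.875 pos [0.5043 0.0051 0.2717] shift units [ 0.106 -0.057  0.866]
turn units -0.04285674868060204 F [ 0.4   0.48 -0.49] 2.4398363086800276e-05
```

View pics/c4.png

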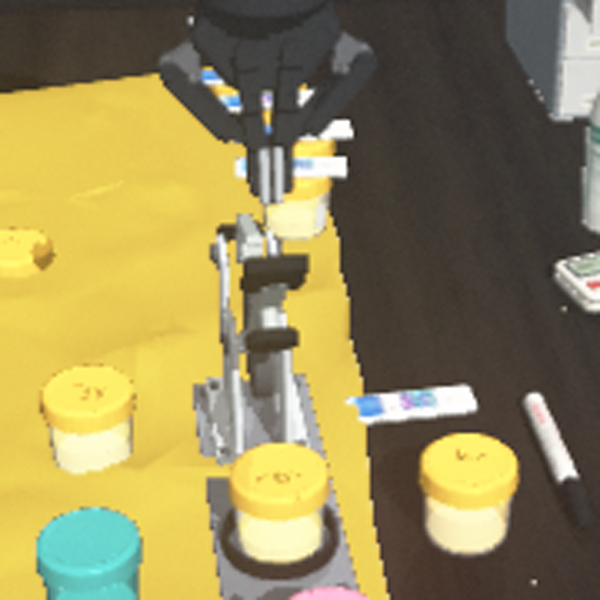

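Laterally aligned: the fingers at (270,190) are over the paddle at (275,270). I follow the arm's arc down in two calls.

```bash
python3 -m pendant '[[0.1,-0.05,0.87,0,1],[-0.2,-0.05,1.2,0,1],[-0.55,-0.05,1.55,0,1],[-0.8,-0.05,1.92,0,1],[-1.05,-0.05,2.3,0,1]]';python3 w.py 0.506 -0.0547 0.107;python3 -c "
from h import *
for n in('side',):snap(n,n+'5')
cv2.imwrite('pics/c5.png',cv2.resize(cv2.imread('pics/side5.png')[120:300,160:340],(600,600),interpolation=2))"
```

```text
clock: 4.55
position: [0.5048, -0.0328, 0.1788]
ee_rot: [0.684, 0.729, 0.0, 0.0]
ft_force: [0.6, 4.7, 1.9]
grip_width: -0.0
t 4.55 pos [ 0.5048 -0.0328  0.1788] shift units [-0.549 -0.006  1.796]
turn units 0.025321154313812475 F [0.55 4.73 1.9 ] -0.0004245620857903226
```

View pics/c5.png

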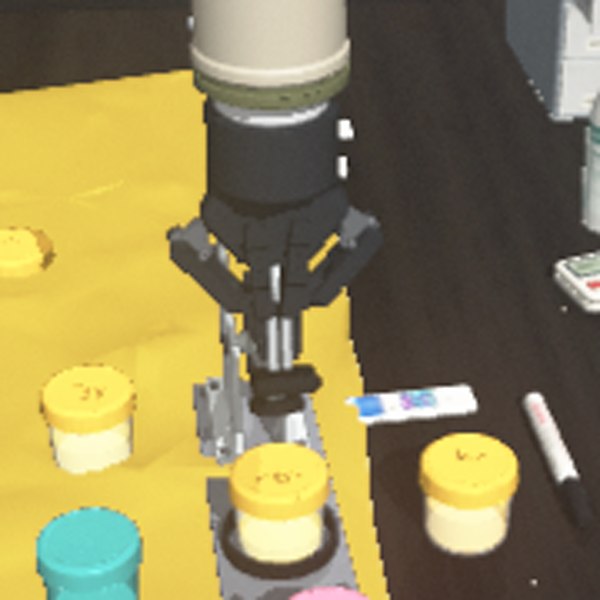

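The paddle follows the fingers at the contact (285,380). I continue to the lid.

```bash
python3 -m pendant '[[-0.2,0,0.45,0,1],[-0.35,0,0.9,0,1],[-0.48,0,1.35,0,1],[-0.52,0,1.65,0,1],[-0.53,0,1.75,0,1]]';python3 w.py 0.506 -0.0547 0.107
```

```text
clock: 5.22
position: [0.5058, -0.0535, 0.109]
ee_rot: [0.684, 0.729, -0.0, 0.0]
ft_force: [-1.4, 0.8, 3.6]
grip_width: 0.0
t 5.225 pos [ 0.5058 -0.0535  0.109 ] shift units [-0.031  0.003  0.049]
turn units 0.026595400625194256 F [-1.4   0.82  3.57] 0.00028792692465005756
```

```bash
python3 -m pendant '[[0,0,0.05,0,1],[0,0,0.05,0,1],[0,0,0.05,0,1]]';python3 w.py 0.506 -0.0547 0.107
```

```text
clock: 5.6
position: [0.5057, -0.053, 0.1074]
ee_rot: [0.684, 0.73, 0.0, -0.0]
ft_force: [-0.3, 0.7, 0.9]
grip_width: -0.001
t 5.6 pos [ 0.5057 -0.053   0.1074] shift units [-0.043  0.005  0.01 ]
turn units 0.03048110357787182 F [-0.32  0.74  0.86] -0.0008920156848549128
```

```bash
python3 -m pendant '[[0,0,0.03,0,1],[0,0,0.03,0,1],[0,0,0.03,0,1]]';python3 w.py 0.506 -0.0547 0.107
```

```text
clock: 5.98
position: [0.5059, -0.053, 0.1071]
ee_rot: [0.684, 0.729, 0.0, -0.0]
ft_force: [-4.8, 0.7, 11.7]
grip_width: 0.002
t 5.975 pos [ 0.5059 -0.053   0.1071] shift units [-0.043 -0.001  0.002]
turn units 0.029982564833462396 F [-4.76  0.72 11.72] 0.0016420088648336532
```

The force rose to 11.7 N at z = 0.1071, so the foot is on the lid. I come clear, straight up and then back towards the stand's +x.

```bash
python3 -m pendant '[[0,0,-0.3,0,1],[0,0,-1.3,0,1],[0,0,-2.6,0,1],[0,0,-4,0,1]]'; python3 -m pendant '[[1.4,0,0,0,1],[2.8,0,0,0,1],[4.2,0,0,0,1],[5.6,0,0,0,1],[7,0,0,0,1]]';python3 -m pendant '[[1.4,0,0,0,1],[1.4,0,0,0,1]]';python3 -c "
from h import *
for n in('side','top'):snap(n,n+'6')
cv2.imwrite('pics/c6.png',cv2.resize(cv2.imread('pics/side6.png')[120:300,160:340],(600,600),interpolation=2));cv2.imwrite('pics/t6.png',cv2.resize(cv2.imread('pics/top6.png')[180:330,170:380],None,fx=3.8,fy=3.8))
for u in(314,318,322):print(pt('top6',u,247))"
```

```text
clock: 6.48
position: [0.5053, -0.0532, 0.2681]
ee_rot: [0.684, 0.729, -0.0, -0.0]
ft_force: [0.4, 0.8, 0.5]
grip_width: 0.003
clock: 7.1
position: [0.4874, 0.2281, 0.2669]
ee_rot: [0.684, 0.729, 0.001, 0.0]
ft_force: [0.8, 0.2, 0.0]
grip_width: -0.002
clock: 7.35
position: [0.4822, 0.2872, 0.2658]
ee_rot: [0.681, 0.732, -0.0, -0.001]
ft_force: [0.2, -1.1, -0.4]
grip_width: -0.004
[ 0.50628468 -0.03178718  0.10605218]
[ 0.50617717 -0.04107551  0.10628612]
[ 0.50603112 -0.05030106  0.1071102 ]
```

View pics/c6.png

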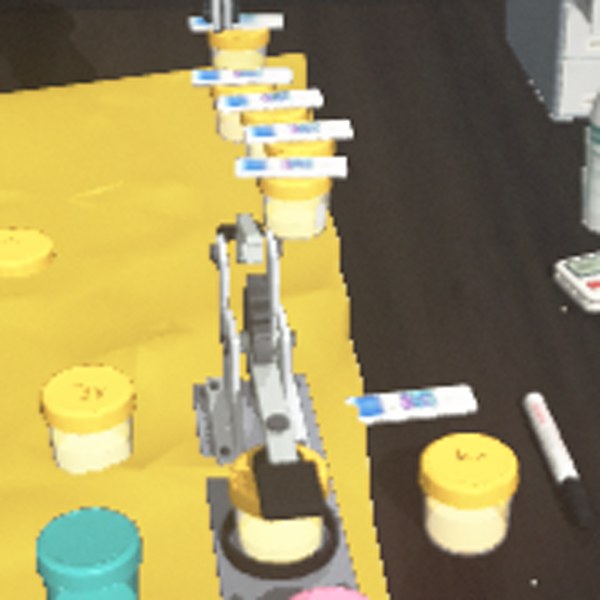

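View pics/t6.png

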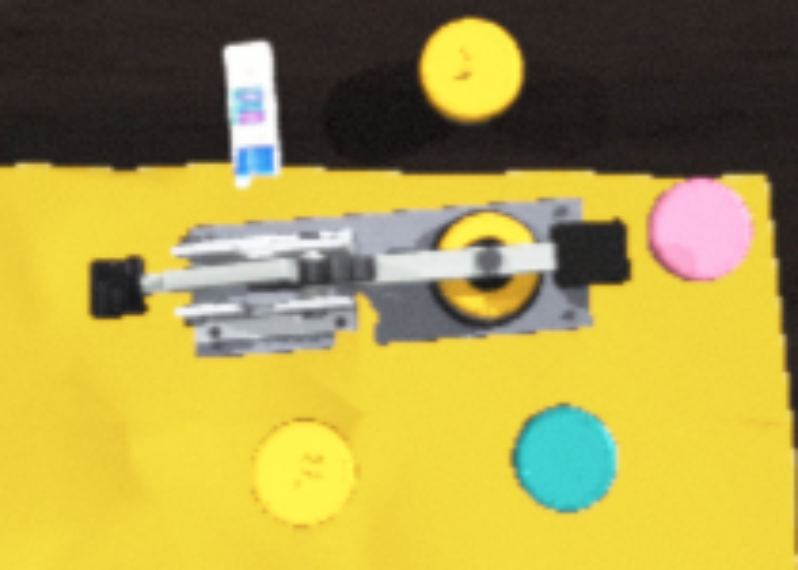

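The arm is level with the foot centred on the lid at (488,260). The paddle top is at z = 0.106–0.107 (107 mm means resting on the lid), the cup is upright in its ring and the bystanders are at the same pixels as before.

```bash
python3 -c "
from h import *
o=manip.get_obs();print(o['clock'],o['ft_force'].round(2),o['joint_velocities'].round(3));print(hand_in())"
```

```text
7.45 [-1.01 -0.75  0.24] [ 0.021 -0.015  0.028  0.011  0.001 -0.001  0.005]
the job is handed in; nothing more can be done
None
```

The cup is held down in the clamp: the pawl was freed first, then the arm was pushed down until its foot rested on the lid. I handed the job in at 7.45 s of the 35 s allowed; no verdict is reported.

**What I did:** With the fingers shut, I pressed the thumb tab to its stop and backed off. I then followed the arm's arc down with the fingertips on the paddle, lifted straight up and moved away behind the cheeks.

**Last checks:**
- **Tab:** after I backed off it read z = 0.129 m (143 mm before, stop expected at about 129), with the arm still up at that point.
- **Arm:** the paddle top is level at 0.106–0.107 m (107 mm expected with the foot on the lid).
- **Cup and bystanders:** the cup stands in its ring with the foot centred on the lid. The two cups and the cassette (top and side views) and the marker (side view) looked unmoved.
- **Contact:** the robot is clear, with the wrist force within sensor noise.

**Higher than intended:** the wrist force reached about 67 N on the fingertips at the tab's stop, under the 120 N wrist limit. The hinge angles themselves could only be judged from the measured heights.

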